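# Make up two battery repair kits

### The arm

A 6-joint arm with a two-finger parallel gripper is mounted at the origin on the work surface. World frame = base frame: x ahead of the robot, y to its left, z up, the work surface at z = 0. Lengths are in mm, angles in rad, forces in N, time in s.
With the tool pointing down it reaches from about 325 to 1000 mm from the base axis. Payload 5.1 kg.
Tool frame: the origin (TCP) lies on the front face of the gripper's body, between the roots of the fingers; the fingertips stand 73 mm ahead of it and the grasp point (between the pads) lies 54 mm ahead of it (manip.nose_length is the distance from the TCP to the fingertips, in mm); z points along the fingers, y is the line along which they close (so a half turn about z gives the same grasp; the last joint's range is limited). The gripper opens to 85 mm and grips with 20 to 120 N. Pads are 22 mm wide; open, the fingers measure 114 mm over their backs; the gripper's body (76 mm by 85 mm) begins 54 mm behind the grasp point. The pads swing forward as they close: fully open they stand 13 mm farther back than shut.
Start: joints at [1.031, 0.124, 1.65, -0, 1.367, -0.083], TCP at [286.719, 583.333, 303.922] pointing down, gripper open.
Joint ranges: [-2.61, 2.61], [-1.02, 2.33], [0.03, 2.71], [-1.35, 4.49], [0.32, 2.68], [-2.91, 2.91]. Speed limits (rad/s): [2.57, 2.57, 3.14, 3.14, 3.14, 3.14].

### API

Orientations are given as a rotation vector (axis times angle).
In Python, from cell import readout, vision, manip gives the robot as it stands.
- The arm moves only by the shell command python3 -m jog 'ROWS' [FORCE]. ROWS is JSON, a list of rows, each a list of 5 numbers: the finger opening in m, from 0 to 0.0854, then the shift along the tool's x, y, z in m, then the turn about the tool's z in degrees. In form: [[claw, x, y, z, twist], ...]. A call has 1 to 12 rows; each row shifts and turns the commanded pose from where the row before left it, along the tool's axes as they then stand; what a row does not reach is not made up. A row lasts 1/8 s, in which the tool goes at most 62.5 mm and 10.7 degrees, less where a joint would pass 70% of its speed; a pose out of reach is approached as far as the arm can. A call is refused whole if a number of a shift passes 0.0625 or a number of a turn 10.7, either way. A call with a gripper value outside its range is refused whole. The fingers move at their own pace and stop on an object; FORCE is the grip in N (left out, the last holds). Time passes only in rows, so rows that do not move let the fingers close. It gives the time, the measured TCP pose, the force, the opening and the grip force at its end, in the units of the state.
- readout.state(): the state, without advancing time (a new reading comes with each control period).
- vision.get_image(name): name is "scene" or "side" or "wrist"; returns a dict with "image" (480x640x3 uint8, red, green, blue), "range_z" (480x640 float32, mm along the optical axis (not along the pixel's ray), 0 where there is no reading), "fx", "fy", "cx", "cy" (pixels), "k1" (the pictures are not rectified: a ray, as slopes to the right and down, at radius r is drawn at 1 + k1 r^2 times it, then the intrinsics apply), "view" (4x4, takes a point from world to camera coordinates); the wrist camera has in their place "T_tool_cam" (4x4, takes a point from camera to tool coordinates, whose origin is the TCP and whose axes are the flange's). Camera axes: x right, y down, z forward; pixel columns grow to the right and rows downward; lengths in mm; the calibration is good to about 2 mm. A picture is of the moment at which its call begins: read the wrist's pose just before it.
- manip.close_job(): hands the job in; it is judged then, once.
The state is a dict: "time_s": time; "joints": joint angles; "joint_velocities": joint speeds; "effort": joint torques, N m; "ee_pos": TCP position; "tool_rot": TCP orientation; "ft_force": force on the tool from outside, world axes, zero at the start; "ft_torque": the same for the moment, N m; "gripper_width": finger opening in mm; "grasp_force": force on a finger pad.
Only numpy, scipy, OpenCV 4.12 (cv2) and the standard library are available. Lean on these libraries where they do the work, as an engineer would, in place of code of your own. Each camera call takes 0.05 s, during which the arm holds its last target. There are 200 camera calls.

### The job

Make up the parts kits for two battery repairs. In the long tray with three compartments, put the wide board with the finned heat sink in the large compartment and the thick cell and the two-bore cell holder in the two small ones, one in each; in the square tray with two compartments, put the narrow board with the terminal block in the wider compartment and the thin tall cell in the narrower. Set each part down flat on the compartment floor, upright as it stands now and without dropping it, and leave the short stub cell and the flux jar standing where they are.

Things in the scene. Friction and masses are not known exactly. Their poses are not given: they have to be found in the camera images.
- long_tray: Long aluminium tray, fixed, left or right of the stock, its x away from the robot within 0.2 rad: 204 (x) by 110 mm (y), walls 12 high, 4 thick, floor 3 mm. Origin: centre of underside. Large compartment inside x -98..10, y -51..51 (centre -44, 0); small ones x 14..98, y 2..51 and y -51..-2 (centres 56, +-26.5). Parts stand at z 3 mm. Put low parts in before tall cells, for room.
- square_tray: Nearly square aluminium tray, fixed, on the other side of the stock, its x away from the robot within 0.2 rad: 104 (x) by 108 mm (y), walls 12 high, 4 thick, floor 3 mm. Origin: centre of underside. Wider compartment inside x -48..4, y -50..50 mm (centre -22, 0); narrower one x 8..48, y -50..50 (centre 28, 0). Parts stand at z 3 mm.
- wide_board: Black circuit board 80 (x) by 60 (y) by 4 mm, lying flat, about 120 g. Finned aluminium heat sink in its middle, 50 along x, 22 across y, its top 30 mm above the underside: grip it across y. Socket and coil spring at the +x end, up to 14 mm high; chips beside the heat sink under 6 mm. Origin: centre of underside, z up; loose.
- narrow_board: Narrow black circuit board 72 (x) by 28 (y) by 4 mm, lying flat, about 60 g. Grey terminal block in its middle, 40 along x, 16 across y, its top 30 mm above the underside: grip it across y. Fits its compartment with its x along the tray's y, either way round. Origin: centre of underside, z up; loose.
- cell_holder: Black plastic holder for two cells, a block 46 (x) by 24 (y) by 30 mm high with two round recesses seen on top, about 40 g; grip across y. Fits its compartment with its x along the tray's x, either way round. Origin: centre of underside, z up; loose.
- thick_cell: The thickest cell: upright pale violet cylinder 32 mm in diameter, 70 mm high, steel button on top. About 140 g. Origin: centre of underside, z up; loose.
- thin_cell: The thin tall cell: upright pale violet cylinder 18 mm in diameter, 65 mm high, steel button on top. About 50 g. Origin: centre of underside, z up; loose.
- stub_cell: The short stub cell, in neither kit, to be left where it is: upright pale violet cylinder 26 mm in diameter, 35 mm high. Origin: centre of underside, z up; loose.
- flux_jar: Closed flux jar with a black cap, in neither kit, to be left where it is: upright, 42 mm in diameter, 45 mm high. Origin: centre of underside, z up; loose.
Not all that is in view belongs to the job. What is meant by the cell_holder is not green or yellow, and is the larger of those in its own colour.

How it is judged (in metres and radians):
At the end, for the whole second after the job is handed in: All five parts stand in their own compartments as asked: centre inside it, underside under 8 mm above the tray's underside, tilt under 0.08 rad, released, slower than 20 mm/s and 0.2 rad/s. Stub cell and flux jar are within 20 mm of their start and tilted under 0.1 rad (x of wide_board in the frame of long_tray between -0.098 and 0.01 m and y of wide_board in the frame of long_tray between -0.051 and 0.051 m and z of wide_board in the frame of long_tray below 0.008 m and angle between each of wide_board, narrow_board, thin_cell's own z axis and vertical below 0.08 rad and x of narrow_board in the frame of square_tray between -0.048 and 0.004 m and y of narrow_board in the frame of square_tray between -0.05 and 0.05 m and z of each of narrow_board, thin_cell in the frame of square_tray below 0.008 m and x of thin_cell in the frame of square_tray between 0.008 and 0.048 m and y of thin_cell in the frame of square_tray between -0.05 and 0.05 m and ((x of thick_cell in the frame of long_tray between 0.014 and 0.098 m and y of thick_cell in the frame of long_tray between 0.002 and 0.051 m and z of each of thick_cell, cell_holder in the frame of long_tray below 0.008 m and angle between each of thick_cell, cell_holder's own z axis and vertical below 0.08 rad and x of cell_holder in the frame of long_tray between 0.014 and 0.098 m and y of cell_holder in the frame of long_tray between -0.051 and -0.002 m) or (x of thick_cell in the frame of long_tray between 0.014 and 0.098 m and y of thick_cell in the frame of long_tray between -0.051 and -0.002 m and z of each of thick_cell, cell_holder in the frame of long_tray below 0.008 m and angle between each of thick_cell, cell_holder's own z axis and vertical below 0.08 rad and x of cell_holder in the frame of long_tray between 0.014 and 0.098 m and y of cell_holder in the frame of long_tray between 0.002 and 0.051 m)) and linear speed of each of wide_board, narrow_board, cell_holder, thick_cell, thin_cell below 0.02 m/s and angular speed of each of wide_board, narrow_board, cell_holder, thick_cell, thin_cell below 0.2 rad/s and contact force between each of wide_board, narrow_board, cell_holder, thick_cell, thin_cell and the fingers below 0.05 N and distance of each of stub_cell, flux_jar from where it was at the start of the episode below 0.02 m and angle between each of stub_cell, flux_jar's own z axis and vertical below 0.1 rad); the robot touches nothing.
It fails at once if a part of the kits is dropped (falls freely more than about 25 mm) ((linear speed of wide_board above 0.7 m/s and height (world z) of wide_board below 0.12 m and contact force between wide_board and the fingers below 0.02 N) or (linear speed of narrow_board above 0.7 m/s and height (world z) of narrow_board below 0.12 m and contact force between narrow_board and the fingers below 0.02 N) or (linear speed of cell_holder above 0.7 m/s and height (world z) of cell_holder below 0.12 m and contact force between cell_holder and the fingers below 0.02 N) or (linear speed of thick_cell above 0.7 m/s and height (world z) of thick_cell below 0.12 m and contact force between thick_cell and the fingers below 0.02 N) or (linear speed of thin_cell above 0.7 m/s and height (world z) of thin_cell below 0.12 m and contact force between thin_cell and the fingers below 0.02 N)).
It fails at once if the stub cell or the flux jar is shifted more than 20 mm or knocked over (distance of any of stub_cell, flux_jar from where it was at the start of the episode above 0.02 m or angle between any of stub_cell, flux_jar's own z axis and vertical above 0.3 rad).
It also fails if it takes over 125 s, if anything falls off the work surface, if the arm or the gripper's body presses on something with over 40 N, if the wrist force passes 120 N, or if a joint passes its speed limit or range.

## Working session

There is one attempt and no reset: what is moved stays moved. The work goes in short steps, Python scripts to look and compute and a shell command to move; the robot and the scene stay as the last step left them, time stands still between calls to the robot, and variables do not carry over. Pictures are saved under pics/ and viewed, at most 14 in all, crops included, and the job is handed in when it is done.

```bash
ls; mkdir -p pics
python3 - <<'E'
from cell import readout, vision, manip
import cv2,json
s=readout.state(); print(s['time_s'],s['ee_pos'],s['tool_rot'],s['gripper_width'])
for n in ['scene','side','wrist']:
    d=vision.get_image(n); cv2.imwrite(f'pics/{n}0.png',d['image'][:,:,::-1])
    import pickle; pickle.dump((d,readout.state()),open(f'{n}0.pkl','wb'))
    print(n,{k:(v.tolist() if hasattr(v,'tolist') else v) for k,v in d.items() if k not in('image','range_z')})
E
```

```text
pics
0.0 [286.48098805 582.95109984 302.65802147] [-0.71116815 -3.05936975  0.00307949] 85.39606519805845
scene {'fx': 606.0315529004733, 'fy': 606.0315529004733, 'cx': 323.9389429459159, 'cy': 241.96097378815568, 'k1': -0.161442382531469, 'view': [[0.22793793436209694, 0.9736225660342138, -0.010168430935667262, -118.67959485387402], [0.8518465739277852, -0.20446499293662074, -0.482235918561571, -483.2520040788816], [-0.47159486062322065, 0.10125791609736347, -0.875982375314358, 1277.9076064762862], [0.0, 0.0, 0.0, 1.0]]}
side {'fx': 441.97660768660273, 'fy': 441.97660768660273, 'cx': 322.29971137200795, 'cy': 241.7786655014781, 'k1': -0.014323033566723197, 'view': [[0.7144846500817716, -0.6994948016718433, 0.014788753551163094, -423.44582034116155], [-0.3645013657821806, -0.3901883329137677, -0.8455127551970458, 255.09129765683645], [0.5972021761015726, 0.5987153641690209, -0.5337503850748055, 382.97582705188375], [0.0, 0.0, 0.0, 1.0]]}
wrist {'fx': 376.7553452977681, 'fy': 376.7553452977681, 'cx': 311.95181217780043, 'cy': 240.958448607199, 'k1': -0.057923513113086515, 'T_tool_cam': [[-0.0007214387200840847, -0.946400662597141, -0.3229942187746762, 84.09595391845572], [0.9999996466494285, -0.0008221553508100736, 0.00017538983767580575, -0.7519892582035226], [-0.00043154048383544296, -0.32299397811146485, 0.9464009213206312, -68.93875656001892], [0.0, 0.0, 0.0, 1.0]]}
```

View pics/scene0.png

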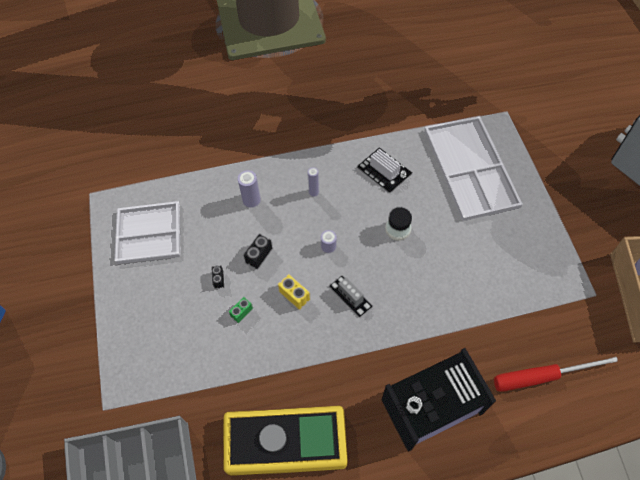

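View pics/side0.png

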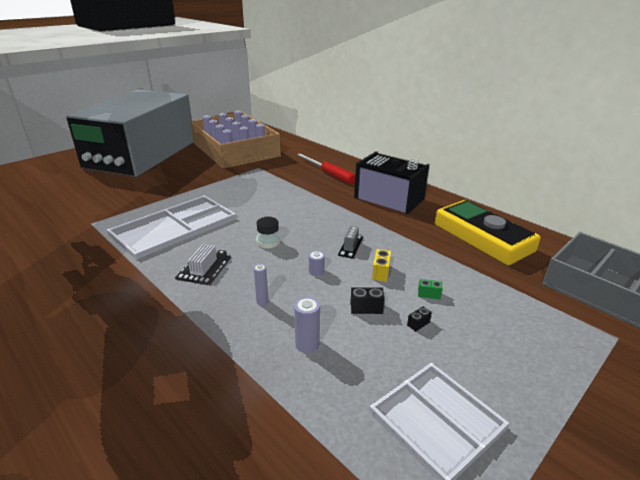

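The scene view shows the long tray at right (472,167) and the square tray at left (147,232). The thick cell is at (249,190), thin cell (313,182), stub (328,241) and jar (399,222). The wide board is at (385,168) and the narrow board at (351,295).

Holder candidates: black large (258,251), black small (217,276), yellow (293,291), green (241,309). The large black one fits, being neither green nor yellow and the larger of the black pair. I'll confirm it in a crop and measure.

```bash
cat > h.py <<'E'
import numpy as np, cv2, pickle
from scipy.spatial.transform import Rotation as R
def rays(d,uv=None):
    if uv is None:
        u,v=np.meshgrid(np.arange(640.),np.arange(480.)); uv=np.stack([u,v],-1).reshape(-1,2)
    K=np.array([[d['fx'],0,d['cx']],[0,d['fy'],d['cy']],[0,0,1]])
    p=cv2.undistortPoints(np.asarray(uv,float).reshape(-1,1,2),K,np.array([d['k1'],0,0,0,0.])).reshape(-1,2)
    return np.c_[p,np.ones(len(p))]
def cam2world(d,s=None):
    if 'view' in d: return np.linalg.inv(np.array(d['view']))
    T=np.eye(4); T[:3,:3]=R.from_rotvec(s['tool_rot']).as_matrix(); T[:3,3]=s['ee_pos']
    return T@np.array(d['T_tool_cam'])
def cloud(d,s=None):
    T=cam2world(d,s); P=rays(d)*d['range_z'].reshape(-1,1)
    W=(P@T[:3,:3].T+T[:3,3]).reshape(480,640,3); W[d['range_z']==0]=np.nan; return W
def plane(d,uv,z,s=None):
    T=cam2world(d,s); r=rays(d,uv)@T[:3,:3].T
    return T[:3,3]+r*((z-T[2,3])/r[:,2])[:,None]
E
python3 - <<'E'
from h import *
d,s=pickle.load(open('scene0.pkl','rb')); W=cloud(d)
c=d['image'][150:330,200:420,::-1]; cv2.imwrite('pics/crop0.png',cv2.resize(c,None,fx=3.4,fy=3.3,interpolation=cv2.INTER_CUBIC))
z=W[...,2]
roi=np.zeros((480,640),np.uint8); cv2.fillConvexPoly(roi,np.array([[92,195],[507,114],[592,295],[104,405]]),1)
print('mat z',np.nanpercentile(z[roi>0],[5,25,50,75]))
m=((z>7)&(roi>0)).astype(np.uint8)
n,l,st,ce=cv2.connectedComponentsWithStats(m)
for i in range(1,n):
    if st[i,4]<40: continue
    q=W[(l==i)]; q=q[~np.isnan(q[:,2])]; top=np.percentile(q[:,2],97); t=q[q[:,2]>top-5]
    (cx,cy),(w,h),a=cv2.minAreaRect(t[:,:2].astype(np.float32))
    print(ce[i].round(),st[i,4],'top%.1f'%top,'rect c=(%.1f,%.1f) %.1fx%.1f a=%.1f'%(cx,cy,w,h,a),'mean',t[:,:2].mean(0).round(1))
E
```

```text
mat z [-3.10755718 -1.43352827 -0.19513412  1.21237685]
[478. 179.] 1022 top13.8 rect c=(481.8,282.3) 197.9x113.3 a=1.0 mean [510.1 281. ]
[385. 165.] 552 top30.4 rect c=(446.7,127.9) 50.7x25.1 a=32.2 mean [447.7 128. ]
[312. 181.] 256 top64.0 rect c=(464.4,-6.5) 15.1x18.5 a=38.7 mean [464.5  -6.9]
[249. 187.] 598 top69.4 rect c=(454.2,-114.1) 30.5x31.4 a=84.4 mean [ 454.4 -114.1]
[148. 232.] 823 top13.2 rect c=(478.6,-297.6) 109.3x108.0 a=83.4 mean [ 482.1 -295.8]
[399. 223.] 652 top45.8 rect c=(571.4,115.2) 36.5x38.4 a=40.2 mean [572.1 114.9]
[328. 240.] 277 top35.0 rect c=(573.8,-6.1) 24.9x25.5 a=70.5 mean [573.9  -6. ]
[258. 250.] 559 top31.7 rect c=(563.9,-120.0) 25.1x47.0 a=45.8 mean [ 564.2 -120.1]
[217. 276.] 223 top21.7 rect c=(592.0,-192.4) 16.8x32.0 a=84.2 mean [ 592.1 -192.7]
[294. 290.] 557 top31.9 rect c=(648.3,-79.3) 46.5x24.9 a=33.7 mean [648.5 -78.8]
[350. 291.] 392 top31.9 rect c=(670.0,7.3) 40.4x17.5 a=28.3 mean [670.1   7.3]
[241. 309.] 307 top23.5 rect c=(658.1,-165.3) 17.9x33.9 a=35.5 mean [ 658.2 -165. ]
```

View pics/crop0.png

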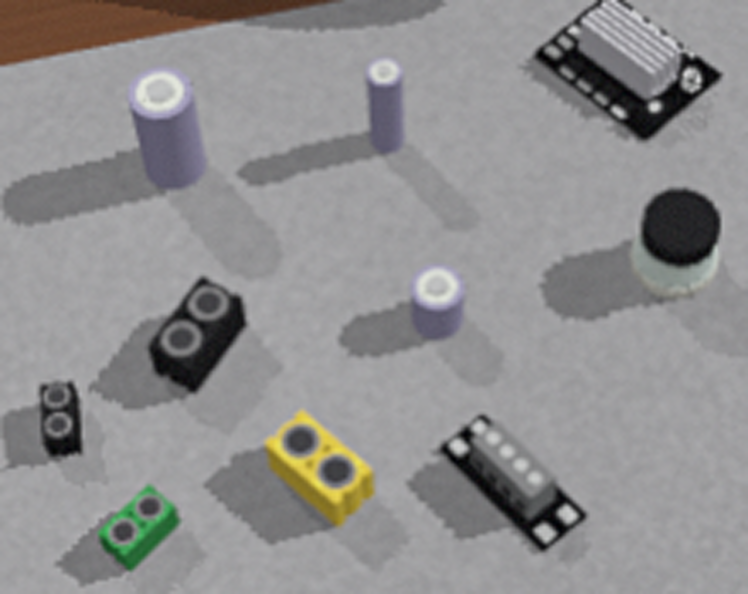

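The crop confirms the big black holder at (258,251), measured 47×25 mm with its top at 31 mm; the small black one is 32×17 mm. Next come the tray poses, from the white rims.

```bash
cat >> h.py <<'E'
def tray(d,s=None,pred=None,win=160):
    "rim points (z 9..16) near pred -> rect"
    W=cloud(d,s); z=W[...,2]
    m=(z>8)&(z<17)&(np.hypot(W[...,0]-pred[0],W[...,1]-pred[1])<win)&(d['image'].min(-1)>150)
    n,l,st,ce=cv2.connectedComponentsWithStats(m.astype(np.uint8),connectivity=8)
    i=1+np.argmax(st[1:,4]); vu=np.argwhere(l==i)
    P=plane(d,vu[:,::-1],12,s)[:,:2].astype(np.float32)
    return cv2.minAreaRect(P),P
def go(s,x,y,tz,yaw):
    "target grasp xy, TCP z, yaw of tool y axis (deg, mod 180): twist, then shift in tool axes after twist"
    M=R.from_rotvec(s['tool_rot']).as_matrix(); p=np.array(s['ee_pos'])
    y0=np.degrees(np.arctan2(M[1,1],M[0,1])); dy=(yaw-y0+90)%180-90
    q=s['joints']; a=np.radians(y0+dy); ty=np.array([np.cos(a),np.sin(a)]); tx=np.array([-ty[1],ty[0]])*1.
    # tool z down: x = y cross z
    tx=np.cross([ty[0],ty[1],0],[0,0,-1])[:2]
    D=np.array([x,y])-p[:2]
    print('yaw0 %.1f twist(tool) %.1f | after twist shift x %.1f y %.1f z %.1f mm | q6 %.2f q1 %.2f tilt %.2f'%(y0,-dy,D@tx,D@ty,p[2]-tz,q[5],q[0],np.degrees(np.arccos(-M[2,2]))))
E
python3 - <<'E'
from h import *
for n in ['scene','side']:
    d,s=pickle.load(open(n+'0.pkl','rb'))
    for p in [(482,282),(478,-297)]:
        r,P=tray(d,None,p); print(n,np.round(r[0],1),np.round(r[1],1),round(r[2],1),len(P), cv2.boxPoints(r).round().tolist())
d,s=pickle.load(open('scene0.pkl','rb'))
# inner white tray outline in picture
m=(d['image'].min(-1)>170).astype(np.uint8)
for c in cv2.findContours(m,0,2)[0]:
    if cv2.contourArea(c)>1500: print(cv2.boundingRect(c), cv2.contourArea(c), plane(d,cv2.boxPoints(cv2.minAreaRect(c)),12)[:,:2].round().tolist())
go(s,446.7,127.9,150,122.2)
from cell import manip; print(manip.nose_length)
E
```

```text
scene [477.6 282.1] [204.3 111.4] 0.9 844 [[375.0, 336.0], [376.0, 225.0], [581.0, 228.0], [579.0, 339.0]]
scene [ 479.4 -297.3] [108.8 105.2] 83.8 655 [[421.0, -346.0], [526.0, -357.0], [538.0, -249.0], [433.0, -238.0]]
side [476.4 283.5] [206.1 113. ] 0.6 641 [[373.0, 339.0], [374.0, 226.0], [580.0, 228.0], [579.0, 341.0]]
side [ 476.2 -299.9] [108.3 105.3] 84.0 1652 [[418.0, -348.0], [523.0, -359.0], [534.0, -252.0], [430.0, -241.0]]
(115, 201, 65, 60) 3228.5 [[419.0, -361.0], [432.0, -238.0], [537.0, -239.0], [525.0, -356.0]]
(425, 117, 97, 101) 5405.0 [[377.0, 226.0], [345.0, 347.0], [577.0, 338.0], [599.0, 229.0]]
yaw0 63.8 twist(tool) -58.4 | after twist shift x 106.9 y -470.4 z 152.7 mm | q6 -0.08 q1 1.03 tilt 0.12
72.6
```

```bash
python3 -m jog '[[0.06,0,0,0,-9.7],[0.06,0,0,0,-9.7],[0.06,0,0,0,-9.7],[0.06,0,0,0,-9.7],[0.06,0,0,0,-9.7],[0.06,0,0,0,-9.7],[0.06,0,0,0,0]]' 40
python3 -m jog '[[0.06,0.009,-0.039,0.009,0],[0.06,0.009,-0.039,0.009,0],[0.06,0.009,-0.039,0.009,0],[0.06,0.009,-0.039,0.009,0],[0.06,0.009,-0.039,0.009,0],[0.06,0.009,-0.039,0.009,0],[0.06,0.009,-0.039,0.009,0],[0.06,0.009,-0.039,0.009,0],[0.06,0.009,-0.039,0.009,0],[0.06,0.009,-0.039,0.009,0],[0.06,0.009,-0.039,0.009,0],[0.06,0.008,-0.041,0,0]]'
python3 -m jog '[[0.06,0,0,0,0],[0.06,0,0,0,0]]'
python3 - <<'E'
from h import *
from cell import readout,vision
s=readout.state(); d=vision.get_image('wrist'); print(s['time_s'],s['ee_pos'])
go(s,446.7,127.9,86,122.2)
cv2.imwrite('pics/w1.png',d['image'][:,:,::-1])
W=cloud(d,s); z=W[...,2]; m=(z>26)&(z<34)&(np.hypot(W[...,0]-446,W[...,1]-128)<45)
print(m.sum(), cv2.minAreaRect(W[m][:,:2].astype(np.float32)), np.median(z[m]))
E
```

```text
time_s: 1.02
ee_pos: [286.6, 583.2, 303.5]
tool_rot: [0.864, -3.02, 0.001]
ft_force: [-0.6, -0.2, -0.3]
gripper_width: 60.0
grasp_force: 0.0
time_s: 2.52
ee_pos: [444.9, 126.8, 204.0]
tool_rot: [0.862, -3.02, -0.0]
ft_force: [0.4, 0.0, -0.7]
gripper_width: 60.1
grasp_force: 0.0
time_s: 2.78
ee_pos: [445.2, 128.3, 205.0]
tool_rot: [-0.864, 3.02, 0.001]
ft_force: [0.2, 0.4, -0.3]
gripper_width: 59.8
grasp_force: 0.0
2.775 [445.16002617 128.32374016 204.95256311]
yaw0 121.9 twist(tool) -0.3 | after twist shift x -1.1 y -1.2 z 119.0 mm | q6 -1.96 q1 0.16 tilt 0.02
1127 ((443.860107421875, 127.11080932617188), (50.4409294128418, 21.940765380859375), 31.194570541381836) 28.847917625206804
```

```bash
python3 -m jog '[[0.06,0,0,0.03,0],[0.06,0,0,0.03,0],[0.06,0,0,0.025,0],[0.06,0,0,0.02,0],[0.06,0,0,0.01,0],[0.06,0,0,0.005,0],[0.06,0,0,0,0],[0.06,0,0,0,0]]'
python3 -m jog '[[0.015,0,0,0,0],[0.015,0,0,0,0],[0.015,0,0,0,0],[0.015,0,0,0,0],[0.015,0,0,0,0],[0.015,0,0,0,0],[0.015,0,0,0,0],[0.015,0,0,0,0]]' 40
```

```text
time_s: 3.82
ee_pos: [445.8, 128.3, 85.8]
tool_rot: [-0.866, 3.018, -0.0]
ft_force: [-0.2, -0.3, -0.3]
gripper_width: 59.9
grasp_force: 0.0
time_s: 4.82
ee_pos: [445.7, 128.2, 85.4]
tool_rot: [-0.866, 3.019, -0.0]
ft_force: [0.0, 0.1, 4.9]
gripper_width: 21.2
grasp_force: 40.6
```

```bash
python3 -m jog '[[0.015,0,0,-0.005,0],[0.015,0,0,-0.01,0],[0.015,0,0,-0.015,0],[0.015,0,0,-0.015,5],[0.015,0,0,-0.01,5],[0.015,0,0,-0.005,5],[0.015,0,0,0,5],[0.015,0,0,0,5],[0.015,0,0,0,6.2],[0.015,0,0,0,0],[0.015,0,0,0,0]]'
python3 - <<'E'
from h import *
from cell import readout
go(readout.state(),433.5,282,88.5,90.8)
E
```

```text
time_s: 6.2
ee_pos: [445.4, 128.2, 145.4]
tool_rot: [-0.025, 3.141, 0.0]
ft_force: [-0.9, -0.1, -0.8]
gripper_width: 21.0
grasp_force: 39.8
yaw0 90.9 twist(tool) 0.1 | after twist shift x 9.7 y 154.0 z 56.9 mm | q6 -1.42 q1 0.16 tilt 0.03
```

```bash
python3 -m jog '[[0.015,0.001,0.01,0,0],[0.015,0.001,0.02,0,0],[0.015,0.001,0.025,0,0],[0.015,0.002,0.03,0,0],[0.015,0.002,0.03,0,0],[0.015,0.001,0.02,0,0],[0.015,0.001,0.014,0,0],[0.015,0.001,0.005,0,0],[0.015,0,0,0,0],[0.015,0,0,0,0]]'
python3 -m jog '[[0.015,0,0,0.01,0],[0.015,0,0,0.015,0],[0.015,0,0,0.012,0],[0.015,0,0,0.008,0],[0.015,0,0,0.004,0],[0.015,0,0,0.002,0],[0.015,0,0,0.002,0],[0.015,0,0,0.001,0],[0.015,0,0,0.001,0],[0.015,0,0,0,0],[0.015,0,0,0,0]]'
python3 - <<'E'
from h import *
from cell import readout
go(readout.state(),433.5,282,88.5,90.8)
E
```

```text
time_s: 7.45
ee_pos: [433.1, 281.4, 144.8]
tool_rot: [0.022, -3.141, 0.0]
ft_force: [-0.4, -0.7, -1.3]
gripper_width: 21.2
grasp_force: 39.8
time_s: 8.82
ee_pos: [433.1, 282.0, 90.0]
tool_rot: [-0.023, 3.141, 0.0]
ft_force: [-0.1, -0.2, -0.4]
gripper_width: 21.1
grasp_force: 39.8
yaw0 90.8 twist(tool) 0.0 | after twist shift x -0.4 y 0.0 z 1.5 mm | q6 -1.11 q1 0.47 tilt 0.01
```

```bash
python3 -m jog '[[0.015,0,0,0.0005,0],[0.015,0,0,0.0005,0],[0.015,0,0,0.0005,0],[0.015,0,0,0.0005,0],[0.015,0,0,0,0],[0.015,0,0,0,0]]'
```

```text
time_s: 9.57
ee_pos: [433.1, 282.0, 88.5]
tool_rot: [0.023, -3.141, 0.0]
ft_force: [-2.7, -2.1, 5.0]
gripper_width: 20.8
grasp_force: 40.7
```

Contact (z force rose to +5 N). Releasing, then a look from above.

```bash
python3 -m jog '[[0.024,0,0,0,0],[0.03,0,0,0,0],[0.04,0,0,0,0],[0.05,0,0,0,0],[0.05,0,0,0,0],[0.05,0,0,-0.01,0],[0.05,0,0,-0.025,0],[0.05,0,0,-0.05,0],[0.05,0,0,-0.04,0],[0.05,0,0,0,0],[0.05,0,0,0,0]]'
python3 - <<'E'
from h import *
from cell import readout,vision
s=readout.state(); d=vision.get_image('wrist')
cv2.imwrite('pics/w2.png',d['image'][:,:,::-1])
W=cloud(d,s); z=W[...,2]; m=(z>26)&(z<40)&(np.hypot(W[...,0]-433,W[...,1]-282)<45)
print(m.sum(), cv2.minAreaRect(W[m][:,:2].astype(np.float32)), np.percentile(z[m],[5,50,95]))
go(s,564,-120.1,120,45.8)
E
```

```text
time_s: 10.95
ee_pos: [432.8, 281.8, 212.8]
tool_rot: [0.023, -3.141, 0.0]
ft_force: [0.3, 0.6, 0.2]
gripper_width: 50.2
grasp_force: 0.0
1126 ((430.96185302734375, 281.4031982421875), (50.44463348388672, 22.024028778076172), 0.396610289812088) [30.31305147 31.7392851  32.78382182]
yaw0 90.8 twist(tool) 45.0 | after twist shift x -374.3 y -196.6 z 92.8 mm | q6 -1.11 q1 0.47 tilt 0.01
```

View pics/w2.png

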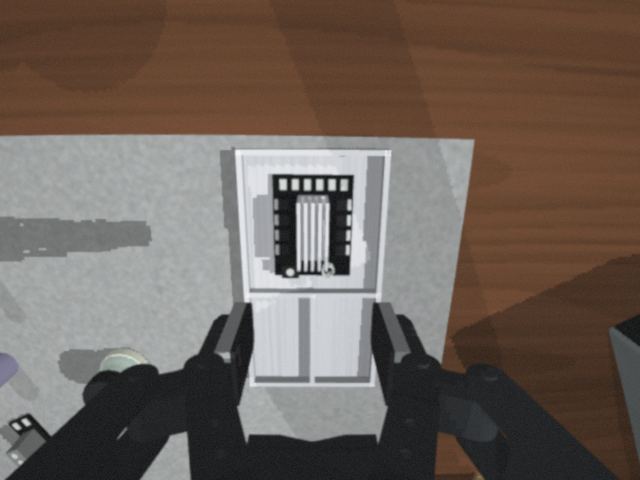

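The wide board lies flat in the large compartment (272–354, 175–277), with a gap to every wall, and its height rose by the 3 mm of the floor. Next is the holder.

```bash
python3 -m jog '[[0.05,0,0,0,9],[0.05,0,0,0,9],[0.05,0,0,0,9],[0.05,0,0,0,9],[0.05,0,0,0,9],[0.05,0,0,0,0]]'
python3 -m jog '[[0.05,-0.02,-0.01,0,0],[0.05,-0.035,-0.018,0,0],[0.05,-0.04,-0.021,0,0],[0.05,-0.04,-0.021,0,0],[0.05,-0.04,-0.021,0,0],[0.05,-0.04,-0.021,0,0],[0.05,-0.04,-0.021,0,0],[0.05,-0.04,-0.021,0,0],[0.05,-0.04,-0.021,0.02,0],[0.05,-0.039,-0.021,0.02,0],[0.05,0,0,0,0],[0.05,0,0,0,0]]'
python3 - <<'E'
from h import *
from cell import readout,vision
s=readout.state(); d=vision.get_image('wrist')
W=cloud(d,s); z=W[...,2]; m=(z>26)&(z<40)&(np.hypot(W[...,0]-564,W[...,1]+120)<40)
print(m.sum(), cv2.minAreaRect(W[m][:,:2].astype(np.float32)), np.percentile(z[m],[5,50,95]))
go(s,564,-120.1,86,45.8)
E
```

```text
time_s: 11.75
ee_pos: [432.2, 281.6, 211.1]
tool_rot: [-1.178, -2.91, 0.004]
ft_force: [0.4, 0.0, 0.0]
gripper_width: 50.2
grasp_force: 0.0
time_s: 13.25
ee_pos: [564.3, -118.9, 172.2]
tool_rot: [-1.179, -2.91, -0.0]
ft_force: [1.0, -0.9, 0.3]
gripper_width: 50.2
grasp_force: 0.0
2769 ((560.73095703125, -121.54002380371094), (24.058181762695312, 46.801570892333984), 45.83462905883789) [27.74357491 28.94031444 30.04081581]
yaw0 45.9 twist(tool) 0.1 | after twist shift x -0.7 y -1.1 z 86.2 mm | q6 -1.10 q1 -0.30 tilt 0.10
```

```bash
python3 -m jog '[[0.05,0,-0.001,0.025,0],[0.05,0,-0.001,0.025,0],[0.05,0,0,0.02,0],[0.05,0,0,0.01,0],[0.05,0,0,0.007,0],[0.05,0,0,0,0],[0.05,0,0,0,0]]'
python3 -m jog '[[0.015,0,0,0,0],[0.015,0,0,0,0],[0.015,0,0,0,0],[0.015,0,0,0,0],[0.015,0,0,0,0],[0.015,0,0,0,0],[0.015,0,0,0,0]]' 30
python3 -m jog '[[0.015,0,0,-0.005,0],[0.015,0,0,-0.01,0],[0.015,0,0,-0.025,0],[0.015,0,0,-0.03,-8],[0.015,0,0,-0.03,-9],[0.015,0,0,-0.01,-9],[0.015,0,0,-0.005,-9],[0.015,0,0,0,-9],[0.015,0,0,0,-1],[0.015,0,0,0,0],[0.015,0,0,0,0]]'
python3 - <<'E'
from h import *
from cell import readout
go(readout.state(),533.7,256.9,88,90.8)
E
```

```text
time_s: 14.18
ee_pos: [563.8, -120.8, 86.7]
tool_rot: [1.181, 2.91, 0.0]
ft_force: [-0.1, 0.4, 0.8]
gripper_width: 49.7
grasp_force: 0.0
time_s: 15.05
ee_pos: [563.8, -120.9, 86.6]
tool_rot: [1.181, 2.91, -0.0]
ft_force: [0.1, 0.0, 5.0]
gripper_width: 23.2
grasp_force: 30.5
time_s: 16.42
ee_pos: [563.2, -120.6, 200.8]
tool_rot: [0.021, -3.141, -0.0]
ft_force: [0.3, -0.4, -0.3]
gripper_width: 23.3
grasp_force: 29.8
yaw0 90.8 twist(tool) -0.0 | after twist shift x 24.2 y 377.9 z 112.8 mm | q6 -1.89 q1 -0.30 tilt 0.02
```

```bash
python3 -m jog '[[0.015,0.001,0.015,0,0],[0.015,0.002,0.03,0,0],[0.015,0.002,0.04,0,0],[0.015,0.003,0.045,0,0],[0.015,0.003,0.045,0,0],[0.015,0.003,0.045,0,0],[0.015,0.003,0.045,0,0],[0.015,0.003,0.045,0,0],[0.015,0.002,0.035,0,0],[0.015,0.001,0.022,0,0],[0.015,0.001,0.011,0,0],[0.015,0,0,0,0]]'
python3 -m jog '[[0.015,0,0,0.025,0],[0.015,0,0,0.03,0],[0.015,0,0,0.02,0],[0.015,0,0,0.015,0],[0.015,0,0,0.01,0],[0.015,0,0,0.004,0],[0.015,0,0,0,0],[0.015,0,0,0,0]]'
python3 - <<'E'
from h import *
from cell import readout
go(readout.state(),533.7,256.9,89.6,90.8)
E
```

```text
time_s: 17.92
ee_pos: [533.7, 257.1, 200.8]
tool_rot: [0.023, -3.141, 0.001]
ft_force: [0.3, -1.1, -0.1]
gripper_width: 23.0
grasp_force: 29.8
time_s: 18.92
ee_pos: [534.3, 257.2, 97.8]
tool_rot: [-0.023, 3.14, 0.001]
ft_force: [-0.4, 0.6, -0.1]
gripper_width: 23.3
grasp_force: 29.8
yaw0 90.8 twist(tool) 0.0 | after twist shift x 0.6 y -0.3 z 8.2 mm | q6 -1.23 q1 0.36 tilt 0.08
```

```bash
python3 -m jog '[[0.015,0,0,0.003,0],[0.015,0,0,0.002,0],[0.015,0,0,0.001,0],[0.015,0,0,0.001,0],[0.015,0,0,0.0005,0],[0.015,0,0,0.0005,0],[0.015,0,0,0,0]]'
python3 -m jog '[[0.015,0,0,0.0005,0],[0.015,0,0,0.0005,0],[0.015,0,0,0,0]]'
```

```text
time_s: 19.8
ee_pos: [533.9, 257.0, 89.6]
tool_rot: [0.023, -3.141, 0.0]
ft_force: [-2.4, -1.3, 4.6]
gripper_width: 23.3
grasp_force: 30.5
time_s: 20.18
ee_pos: [534.0, 257.0, 89.6]
tool_rot: [0.023, -3.141, 0.001]
ft_force: [-5.3, -1.9, 10.4]
gripper_width: 23.0
grasp_force: 31.2
```

```bash
python3 -m jog '[[0.024,0,0,0,0],[0.03,0,0,0,0],[0.036,0,0,0,0],[0.042,0,0,0,0],[0.042,0,0,-0.003,0],[0.042,0,0,-0.01,0],[0.042,0,0,-0.025,0],[0.042,0,0,-0.045,0],[0.042,0,0,-0.045,0],[0.06,0,0,0,0],[0.06,0,0,0,0]]'
python3 - <<'E'
from h import *
from cell import readout,vision
s=readout.state(); d=vision.get_image('wrist'); 
W=cloud(d,s); z=W[...,2]; m=(z>26)&(z<40)&(np.hypot(W[...,0]-533,W[...,1]-257)<35)
print(m.sum(), cv2.minAreaRect(W[m][:,:2].astype(np.float32)), np.percentile(z[m],[5,50,95]))
d=vision.get_image('scene'); W=cloud(d); z=W[...,2]; m=(z>28)&(z<42)&(np.hypot(W[...,0]-533,W[...,1]-257)<35)
print(m.sum(), W[m].mean(0) if m.any() else '')
go(s,454.3,-114.1,120,90.8)
E
```

```text
time_s: 21.55
ee_pos: [533.7, 256.9, 216.1]
tool_rot: [-0.023, 3.141, 0.0]
ft_force: [-0.1, -0.4, -0.1]
gripper_width: 59.8
grasp_force: 0.0
2103 ((531.7463989257812, 256.4876708984375), (46.4697265625, 23.934873580932617), 0.4956357181072235) [30.41955156 31.95463961 33.12479882]
341 [534.96315819 256.71960422  31.9584919 ]
yaw0 90.8 twist(tool) 0.0 | after twist shift x 84.5 y -369.8 z 96.1 mm | q6 -1.23 q1 0.36 tilt 0.01
```

```bash
python3 -m jog '[[0.06,0.003,-0.015,0,0],[0.06,0.008,-0.035,0,0],[0.06,0.01,-0.045,0,0],[0.06,0.01,-0.045,0,0],[0.06,0.01,-0.045,0,0],[0.06,0.01,-0.045,0,0],[0.06,0.01,-0.045,0,0],[0.06,0.01,-0.045,0,0],[0.06,0.008,-0.03,0,0],[0.06,0.006,-0.02,0,0],[0.06,0,0,0,0],[0.06,0,0,0,0]]'
python3 - <<'E'
from h import *
from cell import readout,vision
s=readout.state(); d=vision.get_image('wrist'); cv2.imwrite('pics/w3.png',d['image'][:,:,::-1])
W=cloud(d,s); z=W[...,2]; m=(z>63)&(z<72)&(np.hypot(W[...,0]-453,W[...,1]+114)<30)
print(m.sum(), cv2.minAreaRect(W[m][:,:2].astype(np.float32)), np.percentile(z[m],[5,50,95]) if m.any() else '')
go(s,453.1,-114.1,120,90.8)
E
```

```text
time_s: 23.15
ee_pos: [453.8, -114.0, 215.3]
tool_rot: [0.022, -3.141, -0.001]
ft_force: [-0.7, -0.5, -0.9]
gripper_width: 59.7
grasp_force: 0.0
1971 ((449.64935302734375, -115.49913024902344), (31.640474319458008, 30.972814559936523), 2.17326021194458) [65.57844305 67.06271792 69.16143682]
yaw0 90.8 twist(tool) 0.0 | after twist shift x 0.7 y -0.1 z 95.3 mm | q6 -1.95 q1 -0.36 tilt 0.07
```

```bash
python3 -m jog '[[0.06,0.001,0,0.03,0],[0.06,0,0,0.03,0],[0.06,0,0,0.025,0],[0.06,0,0,0.012,0],[0.06,0,0,0.006,0],[0.06,0,0,0,0],[0.06,0,0,0,0]]'
python3 -m jog '[[0.025,0,0,0,0],[0.025,0,0,0,0],[0.025,0,0,0,0],[0.025,0,0,0,0],[0.025,0,0,0,0],[0.025,0,0,0,0],[0.025,0,0,0,0],[0.025,0,0,0,0]]' 40
python3 -m jog '[[0.025,0,0,-0.005,0],[0.025,0,0,-0.01,0],[0.025,0,0,-0.02,0],[0.025,0,0,-0.025,0],[0.025,0,0,-0.02,0],[0.025,0,0,-0.015,0],[0.025,0,0,-0.005,0],[0.025,0,0,0,0],[0.025,0,0,0,0]]'
python3 - <<'E'
from h import *
from cell import readout
go(readout.state(),532.9,309.9,115,90.8)
E
```

```text
time_s: 24.08
ee_pos: [453.9, -114.5, 114.0]
tool_rot: [-0.023, 3.14, -0.001]
ft_force: [-0.2, -0.6, 0.3]
gripper_width: 60.1
grasp_force: 0.0
time_s: 25.08
ee_pos: [453.7, -114.5, 113.7]
tool_rot: [-0.023, 3.14, -0.001]
ft_force: [0.4, 0.2, 5.3]
gripper_width: 31.1
grasp_force: 39.9
time_s: 26.2
ee_pos: [452.7, -114.1, 211.9]
tool_rot: [0.023, -3.14, -0.001]
ft_force: [-0.1, -0.5, -1.4]
gripper_width: 31.0
grasp_force: 39.7
yaw0 90.8 twist(tool) 0.0 | after twist shift x -86.1 y 422.8 z 96.9 mm | q6 -1.95 q1 -0.36 tilt 0.11
```

```bash
python3 -m jog '[[0.025,-0.003,0.015,0,0],[0.025,-0.006,0.03,0,0],[0.025,-0.009,0.045,0,0],[0.025,-0.01,0.05,0,0],[0.025,-0.01,0.05,0,0],[0.025,-0.01,0.05,0,0],[0.025,-0.01,0.05,0,0],[0.025,-0.01,0.05,0,0],[0.025,-0.008,0.04,0,0],[0.025,-0.006,0.027,0,0],[0.025,-0.003,0.012,0,0],[0.025,-0.001,0.004,0,0]]'
python3 -m jog '[[0.025,0,0,0,0],[0.025,0,0,0.02,0],[0.025,0,0,0.025,0],[0.025,0,0,0.02,0],[0.025,0,0,0.012,0],[0.025,0,0,0.008,0],[0.025,0,0,0.004,0],[0.025,0,0,0,0],[0.025,0,0,0,0]]'
python3 - <<'E'
from h import *
from cell import readout
go(readout.state(),532.9,309.9,116.7,90.8)
E
```

```text
time_s: 27.7
ee_pos: [532.7, 310.5, 212.4]
tool_rot: [0.024, -3.141, 0.001]
ft_force: [0.5, -0.0, -1.0]
gripper_width: 30.7
grasp_force: 39.9
time_s: 28.82
ee_pos: [533.5, 310.2, 124.7]
tool_rot: [-0.023, 3.14, 0.001]
ft_force: [-0.0, 0.1, -1.7]
gripper_width: 30.8
grasp_force: 39.9
yaw0 90.8 twist(tool) 0.0 | after twist shift x 0.6 y -0.3 z 8.0 mm | q6 -1.15 q1 0.44 tilt 0.08
```

```bash
python3 -m jog '[[0.025,0,0,0.003,0],[0.025,0,0,0.002,0],[0.025,0,0,0.001,0],[0.025,0,0,0.001,0],[0.025,0,0,0.0005,0],[0.025,0,0,0.0005,0],[0.025,0,0,0,0],[0.025,0,0,0,0]]'
```

```text
time_s: 29.82
ee_pos: [533.3, 310.0, 116.8]
tool_rot: [-0.023, 3.141, -0.0]
ft_force: [-3.0, -1.7, 6.5]
gripper_width: 30.4
grasp_force: 40.6
```

```bash
python3 -m jog '[[0.032,0,0,0,0],[0.036,0,0,0,0],[0.041,0,0,0,0],[0.046,0,0,0,0],[0.046,0,0,0,0],[0.046,0,0,-0.01,0],[0.046,0,0,-0.025,0],[0.046,0,0,-0.045,0],[0.046,0,0,-0.03,0],[0.046,0,0,0,0]]'
python3 -m jog '[[0.046,0,0,0,10],[0.046,0,0,0,10],[0.046,0,0,0,10],[0.046,0,0,0,10],[0.046,0,0,0,10],[0.046,0,0,0,10],[0.046,0,0,0,10],[0.046,0,0,0,10],[0.046,0,0,0,10],[0.046,0,0,0,10],[0.046,0,0,0,10],[0.046,0,0,0,10]]'
python3 -m jog '[[0.046,0,0,0,10],[0.046,0,0,0,10],[0.046,0,0,0,10],[0.046,0,0,0,2.5],[0.046,0,0,0,0],[0.046,0,0,0,0]]'
python3 - <<'E'
from h import *
from cell import readout,vision
s=readout.state(); go(s,669,7.3,180,118.3)
d=vision.get_image('scene'); cv2.imwrite('pics/s2.png',d['image'][:,:,::-1])
W=cloud(d); z=W[...,2]; m=(z>60)&(z<80)&(np.hypot(W[...,0]-533,W[...,1]-310)<35)
print(m.sum(), W[m].mean(0), np.percentile(z[m],[5,50,95]))
E
```

```text
time_s: 31.08
ee_pos: [534.8, 310.8, 230.6]
tool_rot: [-0.023, 3.134, 0.005]
ft_force: [1.4, 0.0, 0.2]
gripper_width: 46.1
grasp_force: 0.0
time_s: 32.58
ee_pos: [532.4, 309.6, 224.3]
tool_rot: [-2.714, -1.582, 0.004]
ft_force: [0.7, -0.3, 0.1]
gripper_width: 46.0
grasp_force: 0.0
time_s: 33.33
ee_pos: [532.8, 309.8, 225.1]
tool_rot: [3.046, 0.77, -0.002]
ft_force: [0.1, 0.6, 0.3]
gripper_width: 46.1
grasp_force: 0.0
yaw0 -61.6 twist(tool) 0.1 | after twist shift x -23.5 y 330.9 z 45.1 mm | q6 1.52 q1 0.44 tilt 0.07
288 [534.46785195 308.12617124  69.14482447] [62.41874558 69.83652189 73.10298375]
```

View pics/s2.png

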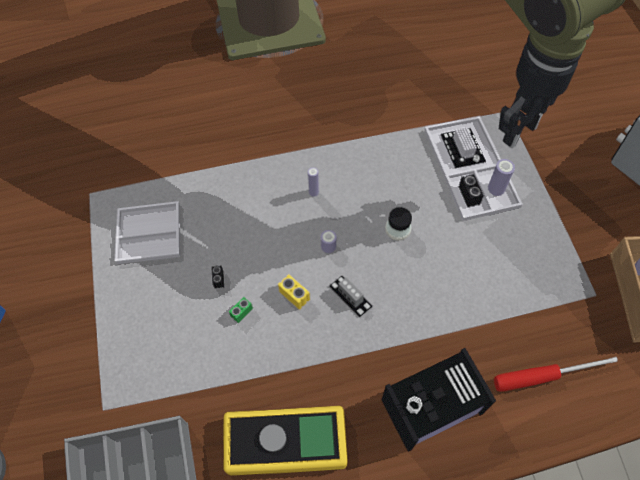

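The long tray is complete: board (463,147), holder (471,190) and thick cell (502,178) are all upright in their compartments. The jar and stub are untouched. Now the narrow board.

```bash
python3 -m jog '[[0.046,-0.001,0.015,0,0],[0.046,-0.002,0.03,0,0],[0.046,-0.003,0.04,0,0],[0.046,-0.003,0.04,0,0],[0.046,-0.003,0.04,0,0],[0.046,-0.003,0.04,0,0],[0.046,-0.003,0.04,0.01,0],[0.046,-0.003,0.04,0.015,0],[0.046,-0.0015,0.03,0.015,0],[0.046,-0.001,0.016,0.005,0],[0.046,0,0,0,0],[0.046,0,0,0,0]]'
python3 - <<'E'
from h import *
from cell import readout,vision
s=readout.state(); d=vision.get_image('wrist')
W=cloud(d,s); z=W[...,2]; m=(z>24)&(z<40)&(np.hypot(W[...,0]-669,W[...,1]-7)<40)
print(m.sum(), cv2.minAreaRect(W[m][:,:2].astype(np.float32)), np.percentile(z[m],[5,50,95]))
go(s,669,7.3,85.5,118.3)
E
```

```text
time_s: 34.88
ee_pos: [669.5, 8.1, 181.7]
tool_rot: [-3.046, -0.77, -0.001]
ft_force: [0.2, 0.3, -0.4]
gripper_width: 45.9
grasp_force: 0.0
1555 ((667.98193359375, 7.397979736328125), (40.67549514770508, 15.593384742736816), 27.83481216430664) [27.65747206 28.9217565  30.02977964]
yaw0 -61.6 twist(tool) 0.1 | after twist shift x -0.8 y 0.5 z 96.2 mm | q6 1.01 q1 -0.07 tilt 0.05
```

```bash
python3 -m jog '[[0.046,-0.0005,0,0.03,0],[0.046,0,0,0.03,0],[0.046,0,0,0.02,0],[0.046,0,0,0.01,0],[0.046,0,0,0.006,0],[0.046,0,0,0,0],[0.046,0,0,0,0]]'
python3 -m jog '[[0.01,0,0,0,0],[0.01,0,0,0,0],[0.01,0,0,0,0],[0.01,0,0,0,0],[0.01,0,0,0,0],[0.01,0,0,0,0],[0.01,0,0,0,0]]' 40
python3 -m jog '[[0.01,0,0,-0.005,0],[0.01,0,0,-0.01,0],[0.01,0,0,-0.025,0],[0.01,0,0,-0.03,-7],[0.01,0,0,-0.03,-9],[0.01,0,0,-0.01,-9],[0.01,0,0,-0.005,-9],[0.01,0,0,0,-9],[0.01,0,0,0,-9],[0.01,0,0,0,-3.3],[0.01,0,0,0,0],[0.01,0,0,0,0]]'
python3 - <<'E'
from h import *
from cell import readout
go(readout.state(),456.4,-296.0,88.5,-6.1)
E
```

```text
time_s: 35.8
ee_pos: [669.7, 7.1, 86.0]
tool_rot: [3.046, 0.768, 0.003]
ft_force: [-1.0, 0.5, 0.3]
gripper_width: 45.7
grasp_force: 0.0
time_s: 36.67
ee_pos: [669.5, 7.1, 85.7]
tool_rot: [3.046, 0.769, 0.002]
ft_force: [-1.0, -0.3, 5.0]
gripper_width: 14.9
grasp_force: 41.6
time_s: 38.17
ee_pos: [668.9, 7.2, 199.9]
tool_rot: [-2.342, -2.093, 0.0]
ft_force: [0.6, 0.4, -0.9]
gripper_width: 14.9
grasp_force: 40.9
yaw0 -6.4 twist(tool) -0.3 | after twist shift x -324.1 y -179.1 z 111.4 mm | q6 0.04 q1 -0.07 tilt 0.02
```

```bash
python3 -m jog '[[0.01,-0.012,-0.007,0,0],[0.01,-0.025,-0.014,0,0],[0.01,-0.035,-0.019,0,0],[0.01,-0.037,-0.02,0,0],[0.01,-0.037,-0.02,0,0],[0.01,-0.037,-0.02,0,0],[0.01,-0.037,-0.02,0,0],[0.01,-0.037,-0.02,0,0],[0.01,-0.03,-0.018,0,0],[0.01,-0.022,-0.012,0,0],[0.01,-0.011,-0.006,0,0],[0.01,-0.004,-0.003,0,0]]'
python3 -m jog '[[0.01,0,0,0,-0.3],[0.01,0,0,0.025,0],[0.01,0,0,0.03,0],[0.01,0,0,0.02,0],[0.01,0,0,0.015,0],[0.01,0,0,0.01,0],[0.01,0,0,0.003,0],[0.01,0,0,0,0],[0.01,0,0,0,0]]'
python3 - <<'E'
from h import *
from cell import readout
go(readout.state(),456.4,-296.0,88.7,-6.1)
E
```

```text
time_s: 39.67
ee_pos: [454.7, -295.3, 200.0]
tool_rot: [-2.343, -2.093, -0.0]
ft_force: [0.1, 1.0, -1.1]
gripper_width: 14.8
grasp_force: 40.9
time_s: 40.8
ee_pos: [455.6, -295.3, 97.8]
tool_rot: [2.335, 2.1, 0.0]
ft_force: [0.2, -0.4, -0.3]
gripper_width: 14.9
grasp_force: 40.9
yaw0 -6.1 twist(tool) 0.0 | after twist shift x -0.6 y 0.9 z 9.1 mm | q6 -0.57 q1 -0.67 tilt 0.09
```

```bash
python3 -m jog '[[0.01,0,0.001,0.003,0],[0.01,0,0,0.002,0],[0.01,0,0,0.0015,0],[0.01,0,0,0.001,0],[0.01,0,0,0.001,0],[0.01,0,0,0.0005,0],[0.01,0,0,0,0],[0.01,0,0,0,0]]'
```

```text
time_s: 41.8
ee_pos: [456.2, -295.1, 88.6]
tool_rot: [-2.336, -2.1, 0.0]
ft_force: [-3.3, 2.7, 5.8]
gripper_width: 14.9
grasp_force: 41.7
```

```bash
python3 -m jog '[[0.018,0,0,0,0],[0.023,0,0,0,0],[0.029,0,0,0,0],[0.036,0,0,0,0],[0.036,0,0,-0.003,0],[0.036,0,0,-0.01,0],[0.036,0,0,-0.025,0],[0.036,0,0,-0.045,0],[0.036,0,0,-0.045,0],[0.046,0,0,0,0],[0.046,0,0,0,0]]'
python3 - <<'E'
from h import *
from cell import readout,vision
s=readout.state(); d=vision.get_image('wrist'); cv2.imwrite('pics/w4.png',d['image'][:,:,::-1])
W=cloud(d,s); z=W[...,2]; m=(z>24)&(z<40)&(np.hypot(W[...,0]-455,W[...,1]+295)<40)
print(m.sum(), cv2.minAreaRect(W[m][:,:2].astype(np.float32)), np.percentile(z[m],[5,50,95]))
go(s,463.3,-6.9,110,-6.1)
E
```

```text
time_s: 43.18
ee_pos: [456.0, -294.9, 216.1]
tool_rot: [2.336, 2.101, 0.0]
ft_force: [-0.2, -0.3, -0.3]
gripper_width: 46.3
grasp_force: 0.0
1276 ((454.937255859375, -295.376220703125), (40.934627532958984, 15.721856117248535), 83.55906677246094) [30.24401261 31.76708497 32.99047649]
yaw0 -6.1 twist(tool) 0.0 | after twist shift x 287.2 y -23.4 z 106.1 mm | q6 -0.57 q1 -0.67 tilt 0.02
```

View pics/w4.png

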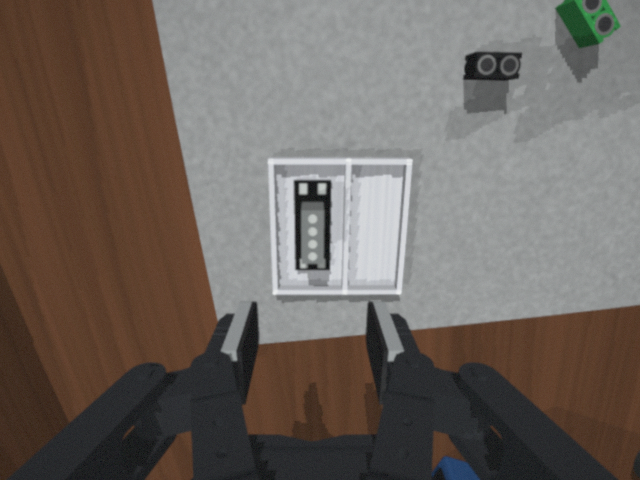

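The narrow board (294–330, 180–270) lies flat and centred in the wider compartment. Last is the thin cell.

```bash
python3 -m jog '[[0.046,0.012,-0.001,0,0],[0.046,0.025,-0.002,0,0],[0.046,0.037,-0.003,0,0],[0.046,0.037,-0.003,0,0],[0.046,0.037,-0.003,0,0],[0.046,0.037,-0.003,0,0],[0.046,0.035,-0.003,0,0],[0.046,0.03,-0.002,0,0],[0.046,0.022,-0.002,0,0],[0.046,0.015,-0.001,0,0],[0.046,0,0,0,0],[0.046,0,0,0,0]]'
python3 - <<'E'
from h import *
from cell import readout,vision
s=readout.state(); d=vision.get_image('wrist')
W=cloud(d,s); z=W[...,2]; m=(z>58)&(z<68)&(np.hypot(W[...,0]-463,W[...,1]+7)<25)
print(m.sum(), cv2.minAreaRect(W[m][:,:2].astype(np.float32)), np.percentile(z[m],[5,50,95]) if m.any() else '')
go(s,463.3,-6.9,112,-6.1)
E
```

```text
time_s: 44.72
ee_pos: [463.6, -7.5, 215.7]
tool_rot: [-2.336, -2.1, 0.001]
ft_force: [-0.2, -0.8, 0.3]
gripper_width: 46.2
grasp_force: 0.0
614 ((460.2367858886719, -5.041314125061035), (17.46421241760254, 17.334745407104492), 31.43263053894043) [60.15811977 61.92416842 64.14537653]
yaw0 -6.1 twist(tool) 0.0 | after twist shift x 0.6 y -0.3 z 103.7 mm | q6 -0.03 q1 -0.13 tilt 0.03
```

```bash
python3 -m jog '[[0.046,0.0015,-0.0015,0.03,0],[0.046,0,0,0.03,0],[0.046,0,0,0.025,0],[0.046,0,0,0.013,0],[0.046,0,0,0.006,0],[0.046,0,0,0,0],[0.046,0,0,0,0]]'
python3 -m jog '[[0.012,0,0,0,0],[0.012,0,0,0,0],[0.012,0,0,0,0],[0.012,0,0,0,0],[0.012,0,0,0,0],[0.012,0,0,0,0],[0.012,0,0,0,0],[0.012,0,0,0,0]]' 35
python3 -m jog '[[0.012,0,0,-0.005,0],[0.012,0,0,-0.01,0],[0.012,0,0,-0.02,0],[0.012,0,0,-0.025,0],[0.012,0,0,-0.02,0],[0.012,0,0,-0.015,0],[0.012,0,0,-0.005,0],[0.012,0,0,0,0],[0.012,0,0,0,0]]'
python3 - <<'E'
from h import *
from cell import readout
go(readout.state(),506.3,-301.3,115,-6.1)
E
```

```text
time_s: 45.65
ee_pos: [463.1, -5.7, 113.0]
tool_rot: [2.335, 2.1, 0.002]
ft_force: [0.7, 0.0, -0.6]
gripper_width: 46.0
grasp_force: 0.0
time_s: 46.65
ee_pos: [462.8, -5.6, 112.6]
tool_rot: [2.336, 2.1, 0.001]
ft_force: [-0.5, -0.9, 5.5]
gripper_width: 16.9
grasp_force: 34.4
time_s: 47.78
ee_pos: [461.8, -5.5, 210.9]
tool_rot: [-2.335, -2.1, 0.002]
ft_force: [-0.2, -0.1, -0.2]
gripper_width: 16.7
grasp_force: 34.1
yaw0 -6.1 twist(tool) 0.0 | after twist shift x -289.4 y 75.7 z 95.9 mm | q6 -0.02 q1 -0.13 tilt 0.11
```

```bash
python3 -m jog '[[0.012,-0.01,0.003,0,0],[0.012,-0.022,0.006,0,0],[0.012,-0.032,0.008,0,0],[0.012,-0.035,0.009,0,0],[0.012,-0.035,0.009,0,0],[0.012,-0.035,0.009,0,0],[0.012,-0.035,0.009,0,0],[0.012,-0.032,0.009,0,0],[0.012,-0.025,0.007,0,0],[0.012,-0.017,0.004,0,0],[0.012,-0.009,0.002,0,0],[0.012,-0.0025,0.0005,0,0]]'
python3 -m jog '[[0.012,0,0,0,0],[0.012,0,0,0.02,0],[0.012,0,0,0.025,0],[0.012,0,0,0.02,0],[0.012,0,0,0.012,0],[0.012,0,0,0.007,0],[0.012,0,0,0.004,0],[0.012,0,0,0,0],[0.012,0,0,0,0]]'
python3 - <<'E'
from h import *
from cell import readout
go(readout.state(),506.3,-301.3,115.6,-6.1)
E
```

```text
time_s: 49.28
ee_pos: [506.8, -301.5, 211.8]
tool_rot: [-2.336, -2.1, -0.0]
ft_force: [-0.6, 1.0, -0.5]
gripper_width: 16.8
grasp_force: 34.1
time_s: 50.4
ee_pos: [507.1, -301.7, 124.7]
tool_rot: [2.335, 2.1, 0.0]
ft_force: [0.2, -0.4, -1.1]
gripper_width: 16.8
grasp_force: 34.1
yaw0 -6.1 twist(tool) 0.0 | after twist shift x 0.3 y -0.9 z 9.1 mm | q6 -0.52 q1 -0.63 tilt 0.07
```

```bash
python3 -m jog '[[0.012,0,-0.001,0.003,0],[0.012,0,0,0.002,0],[0.012,0,0,0.001,0],[0.012,0,0,0.001,0],[0.012,0,0,0.001,0],[0.012,0,0,0.0005,0],[0.012,0,0,0.0005,0],[0.012,0,0,0,0],[0.012,0,0,0,0]]'
```

```text
time_s: 51.52
ee_pos: [505.9, -301.5, 115.6]
tool_rot: [2.336, 2.1, -0.0]
ft_force: [-2.4, 0.5, 6.2]
gripper_width: 17.0
grasp_force: 34.8
```

Contact. Releasing, backing off and doing a final check.

```bash
python3 -m jog '[[0.019,0,0,0,0],[0.023,0,0,0,0],[0.03,0,0,0,0],[0.038,0,0,0,0],[0.038,0,0,-0.003,0],[0.038,0,0,-0.01,0],[0.038,0,0,-0.025,0],[0.038,0,0,-0.045,0],[0.038,0,0,-0.05,0],[0.038,0,0,0,0],[0.038,0,0,0,0]]'
python3 - <<'E'
from h import *
from cell import readout,vision
s=readout.state(); d=vision.get_image('scene'); W=cloud(d); z=W[...,2]
a=d['image'][90:330,90:560,::-1]; cv2.imwrite('pics/s3.png',cv2.resize(a,None,fx=1.6,fy=1.6))
for n,x,y,h in [('thin',506,-301,68),('narrow',456,-296,33),('thick',533,310,73),('holder',534,257,33),('wide',433,282,33),('stub',573.8,-6.1,35),('jar',571.4,115.2,45)]:
    m=(np.abs(z-h)<5)&(np.hypot(W[...,0]-x,W[...,1]-y)<28); q=W[m]
    print(n,m.sum(),q.mean(0).round(1) if len(q) else '')
E
```

```text
time_s: 52.9
ee_pos: [505.7, -301.2, 248.3]
tool_rot: [2.336, 2.1, 0.0]
ft_force: [-0.2, 0.2, -0.8]
gripper_width: 38.4
grasp_force: 0.0
thin 73 [ 508.8 -300.6   65.1]
narrow 216 [ 459.5 -294.    31.4]
thick 214 [532.8 309.7  70.4]
holder 341 [534.9 256.5  32. ]
wide 238 [434.3 281.7  31.3]
stub 162 [573.8  -6.   33. ]
jar 369 [572.  115.2  43.6]
```

View pics/s3.png

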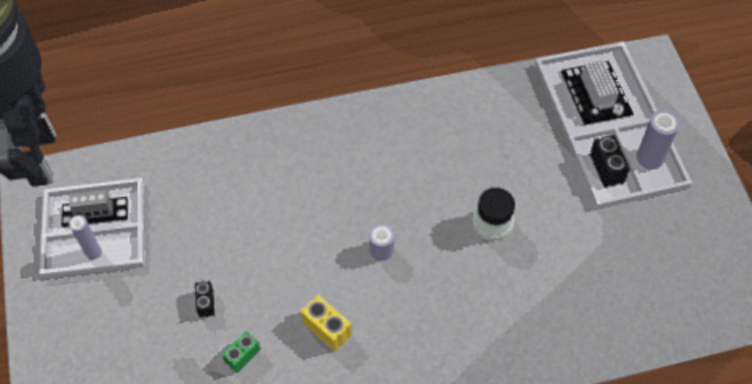

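The final view shows all five parts upright in their compartments: the thin cell's top is within 2 mm of its placing point, and the stub and jar have not moved. The gripper is well clear.

```bash
python3 -c "
from cell import manip; print(manip.close_job())"
```

```text
the job is handed in; nothing more can be done
None
```

I placed all five parts flat and upright in their compartments, left the stub cell and flux jar where they stood, and handed the job in at about 53 s; no verdict was returned.

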